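# Lay up two mosaic samples for pressing

## Robot

A 6-joint arm with a two-finger parallel gripper is mounted at the origin on the work surface. World frame = base frame: x ahead of the robot, y to its left, z up, the work surface at z = 0. Lengths are in mm, angles in rad, forces in N, time in s.
With the tool pointing down it reaches from about 350 to 875 mm from the base axis. Payload 4.2 kg.
Tool frame: the origin (TCP) lies midway between the tips of the shut fingers; the grasp point (between the pads) lies 19 mm behind it; y points along the fingers, x is the direction in which the jaws open and shut, and the axes are right-handed (so a half turn about y gives the same grasp; the last joint's range is limited). The gripper opens to 85 mm and grips with 20 to 120 N. Pads are 22 mm wide; open, the fingers measure 114 mm over their backs; the gripper's body (76 mm by 85 mm) begins 54 mm behind the grasp point. The pads swing forward as they close: fully open they stand 13 mm farther back than shut.
Start: joints at [1.506, 0.385, 0.008, 0, -1.194, -0.259], TCP at [198.825, 592.51, 231.312] pointing down, gripper open.
Joint ranges: [-3.14, 3.14], [-1.21, 2.06], [-1.07, 1.41], [-3.16, 2.05], [-2.99, -0.16], [-3.1, 3.1]. Speed limits (rad/s): [2.79, 2.79, 3.14, 3.14, 3.14, 3.14].

## Interface

Orientations are given as a unit quaternion [x, y, z, w].
In Python, from bench import read_state, get_image, job_done gives the robot as it stands.
- The arm moves only by the tool play_rows, never from a script. Its argument "series" is a list of rows, each a list of 7 numbers: the shift along the tool's x, y, z in m, then the turn, a rotation vector about the tool's x, y, z in rad, then the finger opening in m, from 0 to 0.0854. In form: [[x, y, z, wx, wy, wz, claw], ...]. A call has 1 to 10 rows; each row shifts and turns the pose as measured when the row begins, along the tool's axes as they then stand; what a row does not reach is not made up. A row lasts 1/10 s, in which the tool goes at most 50 mm and 8.59 degrees, less where a joint would pass 70% of its speed; a pose out of reach is approached as far as the arm can. A call with a gripper value outside its range is refused whole. The fingers move at their own pace and stop on an object; the grip force is fixed at half the most. Time passes only in rows, so rows that do not move let the fingers close. It gives the time, the measured TCP pose, the force and the opening at its end, in the units of the state.
- read_state(): the state, without advancing time (a new reading comes with each control period).
- get_image(name): name is "scene" or "top" or "wrist"; returns a dict with "color" (480x640x3 uint8, red, green, blue), "intrinsics" (3x3 intrinsics, pixels), "D" ([k1, k2, p1, p2, k3] as OpenCV has them; the pictures are not rectified), "origin" and "orientation" of the camera in the world. Camera axes: x right, y down, z forward; pixel columns grow to the right and rows downward; lengths in mm; the calibration is good to about 2 mm. A picture is of the moment at which its call begins. There is no depth.
- job_done(): hands the job in, once; it reports no verdict.
The state is a dict: "clock": time; "joints": joint angles; "joint_vel": joint speeds; "joint_efforts": joint torques, N m; "position": TCP position; "ee_rot": TCP orientation; "contact_force": force on the tool from outside, world axes, zero at the start; "wrist_torque": the same for the moment, N m; "gripper_width": finger opening in mm.
Only numpy, scipy, OpenCV 4.12 (cv2) and the standard library are available. Lean on these libraries where they do the work, as an engineer would, in place of code of your own. Each camera call takes 0.05 s, during which the arm holds its last target. There are 200 camera calls.

## Task

Build one pressing stack on the dark slate bed, squared up with the bed and each piece centred on the one under it: first the red sample, then the plywood board, then the blue sample (both samples tile side up), and last the brass weight standing upright in the middle on top, set down gently, not dropped, so that the glass does not crack. Leave the yellow-ochre sample, the tub, the glue bottle and the nippers where they are.

Things in the scene. Friction and masses are not known exactly. Their poses are not given: they have to be found in the camera images.
- slate_bed: dark grey slate slab fixed to the bench, 130 (x, long) x 100 (y) x 14 mm thick; the place for the stack. Origin: centre of the underside, on the bench; z up. The other slab of the same size, light brown cork, is not used.
- cork_bed: light brown cork slab fixed to the bench, same size as the slate bed: 130 (x) x 100 (y) x 14 mm; not used. Origin: centre of the underside.
- red_sample: loose mosaic sample with terracotta-red tiles on a pale mortar back, a rigid flat block 90 (x, long) x 60 (y) x 14 mm thick, about 160 g. Origin: centre of the underside; z up out of the tile side. It lies tile side up on the bench at the start; grip it across y (60 mm).
- ply_board: loose plain plywood board, rigid, 100 (x, long) x 64 (y) x 12 mm thick, about 55 g. Origin: centre of the underside; z up. Grip it across y (64 mm).
- blue_sample: loose mosaic sample with blue glass tiles on a pale mortar back, a rigid flat block 80 (x, long) x 54 (y) x 14 mm thick, about 130 g. Origin: centre of the underside; z up out of the tile side. It lies tile side up at the start; grip it across y (54 mm).
- weight: loose turned brass weight, about 0.55 kg, round, 62 mm tall: body 54 mm diameter up to 34 mm high, tapering to an 18 mm neck, and on top a knob of 28 mm diameter from 44 to 62 mm above the underside. Origin: centre of the underside; z is its axis, up; standing upright at the start. Grip it by the knob.
- ochre_sample: loose mosaic sample with yellow-ochre tiles, 80 (x) x 54 (y) x 14 mm, still drying: bystander, leave it alone. Origin: centre of the underside.
- tub: round white plastic tub of loose stone chips, 120 mm diameter at the rim, 75 mm tall: bystander. Origin: centre of the underside.
- glue_bottle: white round glue bottle with an orange cap, 56 mm diameter, 150 mm tall: bystander. Origin: centre of the underside.
- nippers: tile nippers lying flat, red handles, dark steel jaws, about 150 mm long and 14 mm high: bystander. Origin: about the middle of the tool, at bench height.
Not all that is in view belongs to the job. What is shaped like the ply_board but green is not meant. There is more than one size of the weight; the job needs the smaller.

How it is judged:
By the outcome, as a careful person would: the job done as asked, in the order asked, and still so for the second after the job is handed in, with the robot touching nothing.
It also fails if it takes over 120 s, if anything falls off the work surface, if the arm or the gripper's body presses on something with over 40 N, if the wrist force passes 120 N, or if a joint passes its speed limit or range.

## Working session

There is one attempt and no reset: what is moved stays moved. The work goes in short steps, Python scripts to look and compute and a tool call to move; the robot and the scene stay as the last step left them, time stands still between calls to the robot, and variables do not carry over. Pictures are saved under pics/ and viewed, about 12 in all and at most 16, crops included, and the job is handed in when it is done.

Besides the shell and the picture viewer there is one more tool, called after ">>>" as a command line: name --pt "numbers of a row" for each row, then --argument value for the rest. play_rows: Moves the arm, as the interface text tells. Its arguments: {"type":"object","properties":{"series":{"type":"array","items":{"type":"array","items":{"type":"number"}}}},"required":["series"]}

```bash
mkdir -p pics; ls; python3 - <<'E'
from bench import *
import cv2
for n in("scene","top"):
    d=get_image(n); cv2.imwrite(f"pics/{n}0.png",d["color"][:,:,::-1]); print(n,{k:v for k,v in d.items() if k!="color"})
print(read_state())
E
```

```text
pics
scene {'intrinsics': array([[622.07864649,   0.        , 329.57438259],
       [  0.        , 622.07864649, 230.15734868],
       [  0.        ,   0.        ,   1.        ]]), 'D': array([-0.00900963,  0.        ,  0.        ,  0.        ,  0.        ]), 'origin': array([1210.46965173,  441.79041822, 1274.840906  ]), 'orientation': array([ 0.47368887,  0.83205912, -0.25149948, -0.14157855])}
top {'intrinsics': array([[490.49939971,   0.        , 327.4550739 ],
       [  0.        , 490.49939971, 243.72222299],
       [  0.        ,   0.        ,   1.        ]]), 'D': array([-0.11130505,  0.        ,  0.        ,  0.        ,  0.        ]), 'origin': array([ 397.31377605,   17.35442404, 1112.35041778]), 'orientation': array([ 0.71115619, -0.70124749,  0.04503681, -0.02192063])}
{'clock': 0.1, 'joints': array([ 1.50563145e+00,  3.85459150e-01,  6.77629510e-03, -4.28816996e-04,
       -1.19397535e+00, -2.58585692e-01]), 'joint_vel': array([-3.66390175e-04, -1.10703584e-03,  2.96926048e-03,  2.19601447e-03,
        8.77988258e-05,  4.59952065e-04]), 'joint_efforts': array([-5.68477808e-04, -3.93320847e+01,  1.88928580e+01,  4.19793427e+00,
       -2.62119749e-03,  7.26490697e-06]), 'position': array([198.65655626, 592.05093696, 230.34966042]), 'ee_rot': array([ 0.41336033, -0.57366173,  0.57449909, -0.41230602]), 'contact_force': array([ 0.74515228, -0.3014307 , -0.24350677]), 'wrist_torque': array([-0.02237894,  0.02271212,  0.04004796]), 'gripper_width': 85.11573899756532}
```

View pics/scene0.png

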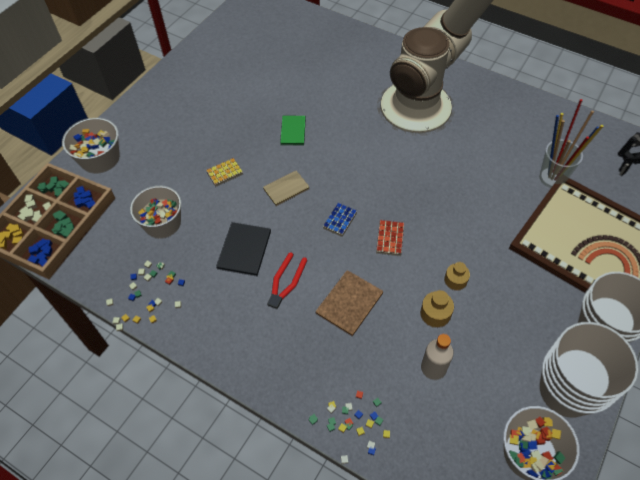

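View pics/top0.png

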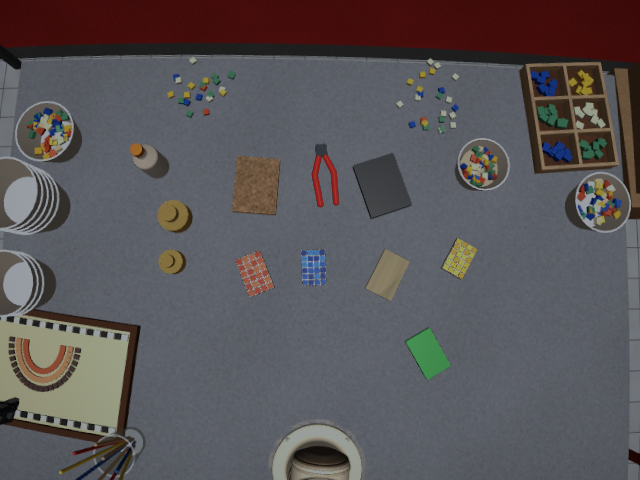

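Both pictures agree. Candidates by top-view pixel:
- **Weight:** small brass (171,261), large brass (173,215). I choose the small one.
- **Board:** plywood (388,275), green (428,353). I choose the plywood one.
- **Bed:** slate (382,185), cork (256,185). I choose the slate one.
- **Samples:** red (254,273), blue (313,268), ochre (460,258). I use red and blue; ochre stays where it is.

The tub is at (484,164), the bottle at (145,157) and the nippers at (325,176).

```bash
cat > h.py <<'E'
import numpy as np, cv2
from scipy.spatial.transform import Rotation as R
from bench import read_state, get_image, job_done
HSV={'red':[((0,90,60),(12,255,255)),((170,90,60),(180,255,255))],'blue':[((100,90,50),(130,255,255))],
 'ply':[((12,40,90),(28,140,255))],'slate':[((0,0,20),(180,110,62))],'brass':[((15,110,50),(30,255,255))]}
def mask(c,name):
    h=cv2.cvtColor(c,cv2.COLOR_RGB2HSV); m=0
    for a,b in HSV[name]: m=m|cv2.inRange(h,a,b)
    return m
def cast(d,px,z):
    u=cv2.undistortPoints(np.float64(px).reshape(-1,1,2),d['intrinsics'],d['D'])[:,0]
    r=R.from_quat(d['orientation']).apply(np.c_[u,np.ones(len(u))])
    return d['origin']+r*((z-d['origin'][2])/r[:,2])[:,None]
def project(d,P):
    return cv2.projectPoints(np.float64(P).reshape(-1,1,3),*(lambda r:(cv2.Rodrigues(r.as_matrix())[0],-r.apply(d['origin'])))(R.from_quat(d['orientation']).inv()),d['intrinsics'],d['D'])[0][:,0]
def measure(d,name,near,z,k=7,win=120):
    """near: world xy guess; returns centre, yaw(deg, long axis), sizes of the minAreaRect on plane z"""
    m=mask(d['color'],name); m=cv2.morphologyEx(m,cv2.MORPH_CLOSE,np.ones((k,k)))
    m=cv2.morphologyEx(m,cv2.MORPH_OPEN,np.ones((3,3)))
    cs=[c for c in cv2.findContours(m,cv2.RETR_EXTERNAL,cv2.CHAIN_APPROX_NONE)[0] if cv2.contourArea(c)>150]
    best=min(cs,key=lambda c:np.hypot(*(cast(d,c[:,0].mean(0),z)[0,:2]-near)))
    p=cast(d,best[:,0],z)[:,:2].astype(np.float32)
    (c,s,a)=cv2.minAreaRect(p)
    if s[0]<s[1]: s=s[::-1]; a+=90
    return np.round(c,1),round((a+90)%180-90,1),np.round(s,1)
def step(target,ydir=None):
    pass
E
python3 - <<'E'
from h import *
top=get_image('top'); sc=get_image('scene')
for n,px,z in [('slate',(382,185),14),('red',(254,273),14),('ply',(388,275),12),('blue',(313,268),14),('brass',(171,261),17),('brass',(173,215),20)]:
    g=cast(top,px,z)[0,:2]
    print(n,g.round(),measure(top,n,g,z),measure(sc,n,g,z))
for n,px,z in [('ochre',(460,258),14),('green',(428,353),14),('tub',(484,164),75),('bottle',(140,150),150),('bottlebase',(150,163),0),('nip',(325,176),10),('cork',(256,185),14)]: print(n,cast(top,px,z)[0].round())
s=read_state(); r=R.from_quat(s['ee_rot']).as_matrix(); print(r.round(3))
w=get_image('wrist'); print(w['origin'],R.from_quat(w['orientation']).as_matrix().round(3),w['intrinsics'],s['position'])
cv2.imwrite('pics/w0.png',w['color'][:,:,::-1])
c=top['color'][140:310,140:480,::-1]; cv2.imwrite('pics/crop0.png',cv2.resize(c,None,fx=2.3,fy=2.3,interpolation=cv2.INTER_CUBIC))
E
```

```text
slate [ 639. -141.] (array([ 680.1, -145.2]), -74.2, array([61.1, 54.7])) (array([ 642.6, -138.3]), 19.4, array([132.5, 100.3]))
red [434. 145.] (array([433.7, 144.8]), 22.7, array([86.6, 58.2])) (array([433.9, 145.8]), 22.7, array([89.5, 57.5]))
ply [ 433. -156.] (array([ 435.2, -154.7]), -26.3, array([99.8, 63.7])) (array([ 434.9, -153.9]), -26.2, array([100.2,  64.3]))
blue [447.  14.] (array([449.2,  12.7]), 1.0, array([76.3, 51.4])) (array([448.5,  13.8]), 2.8, array([78.8, 52.5]))
brass [457. 332.] (array([456.3, 331. ]), -89.0, array([57. , 51.6])) (array([454.1, 329.7]), 23.7, array([71.2, 52.8]))
brass [561. 331.] (array([558.9, 328.9]), -89.2, array([73.8, 68.3])) (array([552.6, 327.1]), 16.1, array([93.8, 67.9]))
ochre [ 474. -321.   14.]
green [ 259. -247.   14.]
tub [ 679. -361.   75.]
bottle [674. 369. 150.]
bottlebase [686. 398.   0.]
nip [658. -11.  10.]
cork [634. 146.  14.]
[[-0.318 -0.     0.948]
 [-0.948 -0.001 -0.318]
 [ 0.001 -1.     0.   ]]
[277.20531916 565.91773623 373.70564777] [[-0.318 -0.898 -0.305]
 [-0.948  0.301  0.102]
 [ 0.001  0.322 -0.947]] [[419.62627176   0.         319.78454732]
 [  0.         419.62627176 241.29988543]
 [  0.           0.           1.        ]] [198.751291   592.18435494 230.66707762]
```

View pics/crop0.png

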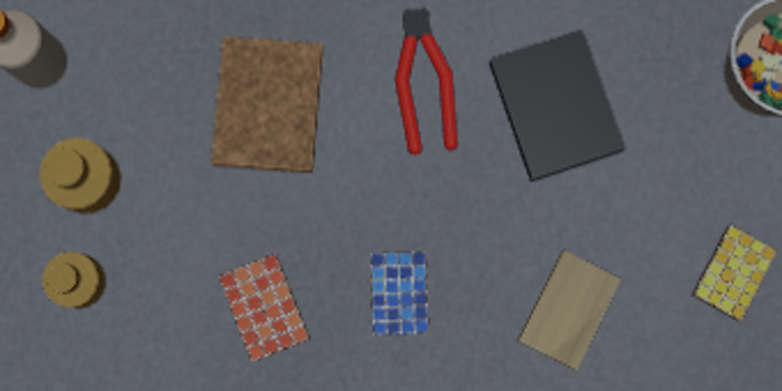

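The crop confirms the choices. The small weight is at (72,280) with the larger one above it at (78,175). The tan plywood is at (570,310), slate at (557,105), red at (265,307) and blue at (400,292). Next I fix the slate mask and plan the first move.

```bash
python3 - <<'E'
s=open('h.py').read(); s=s[:s.index('def step')]
s=s.replace("(180,110,62)","(180,110,72)")+'''
def plan(pos,jaw):
    """print shift (mm, current tool axes), turn to tool-down with tool x at yaw jaw deg (mod 180)"""
    s=read_state(); r=R.from_quat(s['ee_rot']); m=r.as_matrix(); j=s['joints']
    best=None
    for a in (jaw,jaw+180):
        x=np.array([np.cos(np.radians(a)),np.sin(np.radians(a)),0]); y=np.array([0,0,-1.])
        t=R.from_matrix(np.c_[x,y,np.cross(x,y)]); v=(r.inv()*t).as_rotvec()
        if best is None or np.linalg.norm(v)<np.linalg.norm(best[0]): best=(v,t)
    d=np.array(pos)-s['position']
    print('t',s['clock'],'pos',s['position'].round(1),'jaw',np.degrees(np.arctan2(m[1,0],m[0,0])).round(1),'j6',j[5].round(2),'F',s['contact_force'].round(1),'w',s['gripper_width'].round(1))
    print(' turn',best[0].round(3),'shift now',r.inv().apply(d).round(1),'shift after turn',best[1].inv().apply(d).round(1),'world',d.round(1))
'''
open('h.py','w').write(s)
E
python3 - <<'E'
from h import *
top=get_image('top')
for v in (62,72,80):
    HSV['slate']=[((0,0,20),(180,255,v))]; print(v,measure(top,'slate',(640,-140),14))
print(top['color'][185,382],top['color'][220,340])
plan((434,145,120),112.7)
E
```

```text
62 (array([ 683.7, -145. ]), -74.5, array([59.5, 47.8]))
72 (array([ 638.7, -140. ]), 19.5, array([129.7, 101. ]))
80 (array([ 638.3, -140.2]), 19.4, array([130.4, 101.3]))
[63 64 67] [ 94  98 106]Traceback (most recent call last):
  File "<stdin>", line 6, in <module>
  File "h.py", line 36, in plan
    print('t',s['clock'],'pos',s['position'].round(1),'jaw',np.degrees(np.arctan2(m[1,0],m[0,0])).round(1),'j6',j[5].round(2),'F',s['contact_force'].round(1),'w',s['gripper_width'].round(1))
                                                                                                                                                                  ^^^^^^^^^^^^^^^^^^^^^^^^
AttributeError: 'float' object has no attribute 'round'
```

```bash
sed -i "s/s\['gripper_width'\].round(1)/round(s['gripper_width'],1)/" h.py; python3 -c "
from h import *
plan((434,145,110),112.7)"
```

```text
t 0.3 pos [198.8 592.4 231. ] jaw -108.6 j6 -0.26 F [ 0.5  0.1 -1. ] w 85.1
 turn [ 0.    -0.72   0.001] shift now [349.2 121.2 365.4] shift after turn [503.5 121.   44.4] world [ 235.2 -447.4 -121. ]
```

>>> play_rows --pt "0 0 0 0 -0.144 0 0.085" --pt "0 0 0 0 -0.144 0 0.085" --pt "0 0 0 0 -0.144 0 0.085" --pt "0 0 0 0 -0.144 0 0.085" --pt "0 0 0 0 -0.144 0 0.085" --pt "0.02 0.003 0.002 0 0 0 0.085" --pt "0.04 0.006 0.003 0 0 0 0.085" --pt "0.045 0.01 0.004 0 0 0 0.085" --pt "0.045 0.01 0.004 0 0 0 0.085" --pt "0.045 0.01 0.004 0 0 0 0.085"

```text
clock: 1.3
position: [295.5, 421.8, 190.1]
ee_rot: [-0.595, 0.381, -0.38, 0.597]
contact_force: [0.4, 0.4, 0.3]
gripper_width: 84.8
```

>>> play_rows --pt "0.045 0.01 0.004 0 0 0 0.085" --pt "0.045 0.01 0.004 0 0 0 0.085" --pt "0.045 0.01 0.004 0 0 0 0.085" --pt "0.045 0.01 0.004 0 0 0 0.085" --pt "0.04 0.01 0.004 0 0 0 0.085" --pt "0.04 0.01 0.004 0 0 0 0.085" --pt "0.02 0.01 0.002 0 0 0 0.085" --pt "0 0 0 0 0 0 0.085"

```text
clock: 2.1
position: [442.2, 164.6, 117.5]
ee_rot: [-0.594, 0.382, -0.381, 0.597]
contact_force: [-0.5, -0.3, 0.3]
gripper_width: 84.8
```

```bash
python3 -c "
from h import *
plan((434,145,110),112.7)
w=get_image('wrist'); cv2.imwrite('pics/w1.png',w['color'][:,:,::-1]); print(measure(w,'red',(434,145),14,k=15))"
```

```text
t 2.1 pos [442.2 164.6 117.5] jaw -65.3 j6 1.3 F [-0.5 -0.3  0.3] w 84.8
 turn [-0.004  0.035 -0.003] shift now [ 14.5   7.4 -15.7] shift after turn [ 15.    7.5 -15.1] world [ -8.2 -19.6  -7.5]
(array([433.1, 145.2]), 22.9, array([88.2, 57.9]))
```

View pics/w1.png

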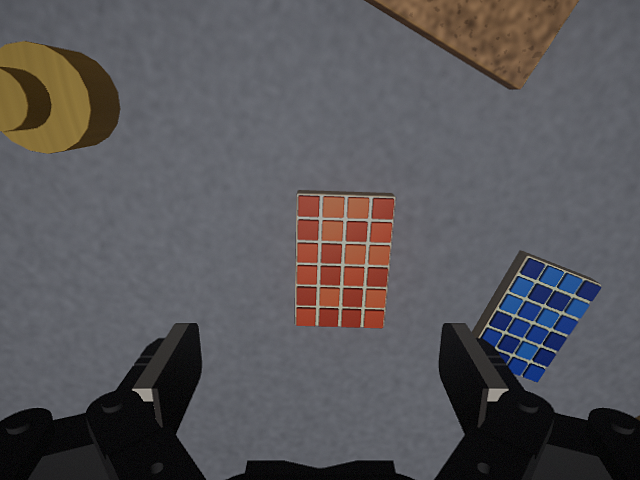

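The wrist view shows the red sample between the jaws at about (345,260), with blue clear to the right. Its measured position, (433,145) at 22.9°, agrees with the other cameras. I descend.

>>> play_rows --pt "0.008 0.004 -0.008 0 0.033 0 0.085" --pt "0.007 0.004 -0.008 0 0 0 0.085" --pt "0 0.03 0 0 0 0 0.085" --pt "0 0.03 0 0 0 0 0.085" --pt "0 0.015 0 0 0 0 0.085" --pt "0 0 0 0 0 0 0.085"

```text
clock: 2.75
position: [432.3, 147.8, 35.4]
ee_rot: [-0.585, 0.389, -0.391, 0.595]
contact_force: [-0.1, -0.2, 0.5]
gripper_width: 85.2
```

```bash
python3 -c "
from h import *
plan((433.5,145.3,-1),112.8)"
```

```text
t 2.75 pos [432.3 147.8  35.4] jaw -66.9 j6 1.29 F [-0.1 -0.2  0.5] w 85.2
 turn [-0.013  0.005 -0.006] shift now [ 3.  36.4 -0.4] shift after turn [ 2.8 36.4  0.1] world [  1.2  -2.5 -36.4]
```

>>> play_rows --pt "0.003 0.012 0 -0.013 0.005 -0.006 0.085" --pt "0 0.012 0 0 0 0 0.085" --pt "0 0.006 0 0 0 0 0.085" --pt "0 0.005 0 0 0 0 0.085" --pt "0 0 0 0 0 0 0.085"

```text
clock: 3.25
position: [434.8, 147.0, 0.9]
ee_rot: [-0.588, 0.39, -0.391, 0.591]
contact_force: [0.3, -1.1, 0.3]
gripper_width: 85.1
```

```bash
python3 -c "
from h import *
plan((433.5,145.3,-1),112.8)"
```

```text
t 3.25 pos [434.8 147.    0.9] jaw -67.0 j6 1.29 F [ 0.3 -1.1  0.3] w 85.1
 turn [-0.004  0.003 -0.   ] shift now [ 1.1  1.9 -1.8] shift after turn [ 1.1  1.9 -1.8] world [-1.3 -1.7 -1.9]
```

Close slowly and watch the force.

>>> play_rows --pt "0.001 0.002 -0.002 -0.004 0.003 0 0.085" --pt "0 0 0 0 0 0 0.07" --pt "0 0 0 0 0 0 0.062" --pt "0 0 0 0 0 0 0.05" --pt "0 0 0 0 0 0 0.05" --pt "0 0 0 0 0 0 0.05"

```text
clock: 3.85
position: [433.9, 145.6, 0.4]
ee_rot: [-0.588, 0.391, -0.392, 0.59]
contact_force: [0.5, -0.0, -2.4]
gripper_width: 58.3
```

>>> play_rows --pt "0 0 0 0 0 0 0.05" --pt "0 -0.005 0 0 0 0 0.05" --pt "0 -0.01 0 0 0 0 0.05" --pt "0 -0.02 0 0 0 0 0.05" --pt "0 -0.03 0 0 0 0 0.05" --pt "0 -0.03 0 0 0 0 0.05" --pt "0 -0.01 0 0 0 0 0.05" --pt "0 0 0 0 0 0 0.05"

```text
clock: 4.65
position: [432.9, 144.7, 112.1]
ee_rot: [-0.588, 0.391, -0.392, 0.59]
contact_force: [-0.1, -0.1, -1.5]
gripper_width: 58.1
```

```bash
python3 -c "
from h import *
plan((640,-139.3,105),109.4)
w=get_image('wrist'); cv2.imwrite('pics/w2.png',w['color'][:,:,::-1]);
s=read_state(); print(measure(w,'red',s['position'][:2],s['position'][2]+10,k=15))"
```

```text
t 4.65 pos [432.9 144.7 112.1] jaw -67.2 j6 1.29 F [-0.1 -0.1 -1.5] w 58.1
 turn [-0.002  0.059 -0.001] shift now [342.1   6.9  81. ] shift after turn [336.7   7.1 101. ] world [ 207.1 -284.    -7.1]
(array([429.6, 143.3]), 22.8, array([91.1, 60. ]))
```

View pics/w2.png

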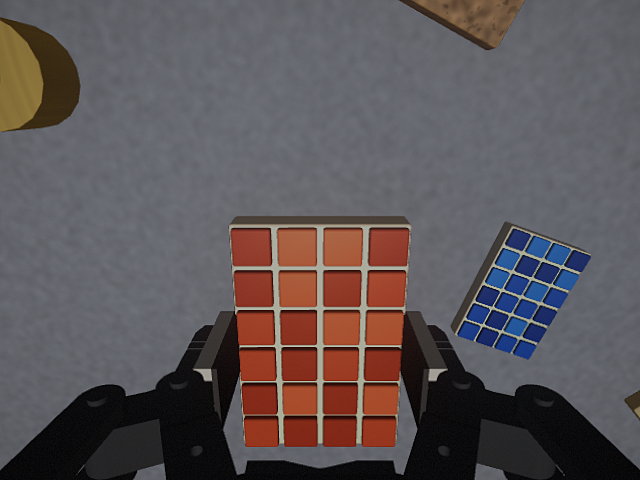

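The wrist view shows red held square between the pads, centred near (320,330), gap 58 mm. Next I stop short of the slate to measure it with the wrist camera.

>>> play_rows --pt "0.01 -0.01 0 -0.002 0.059 -0.001 0.05" --pt "0.03 -0.01 -0.002 0 0 0 0.05" --pt "0.04 -0.01 -0.003 0 0 0 0.05" --pt "0.04 -0.008 -0.003 0 0 0 0.05" --pt "0.045 0 -0.003 0 0 0 0.05" --pt "0.045 0 -0.003 0 0 0 0.05" --pt "0.045 0 -0.003 0 0 0 0.05" --pt "0.04 0 -0.003 0 0 0 0.05" --pt "0.03 0 -0.001 0 0 0 0.05" --pt "0.012 0 0 0 0 0 0.05"

```text
clock: 5.7
position: [522.6, -191.7, 141.9]
ee_rot: [0.582, -0.413, 0.403, -0.573]
contact_force: [0.3, -0.2, -1.1]
gripper_width: 58.0
```

>>> play_rows --pt "0 0 0 0 0 0 0.05" --pt "0 0 0 0 0 0 0.05"

```text
clock: 5.9
position: [521.2, -192.6, 139.3]
ee_rot: [0.582, -0.415, 0.402, -0.572]
contact_force: [-0.3, 0.3, -2.0]
gripper_width: 58.0
```

```bash
python3 -c "
from h import *
plan((640,-139.3,60),109.4)
w=get_image('wrist'); cv2.imwrite('pics/w3.png',w['color'][:,:,::-1]);
s=read_state(); p=s['position']; q=measure(w,'red',p[:2],p[2]+13.6,k=15); print(q,'red-TCP',q[0]-p[:2]); print(measure(w,'slate',(640,-139),14))"
```

```text
t 5.9 pos [ 521.2 -192.6  139.3] jaw -70.7 j6 1.97 F [-0.3  0.3 -2. ] w 58.0
 turn [ 0.022 -0.001 -0.006] shift now [-10.4  76.5 131.5] shift after turn [-10.8  79.3 129.7] world [118.8  53.3 -79.3]
(array([ 520.3, -192.9]), 19.5, array([89.8, 58.4])) red-TCP [-0.82664248 -0.62203259]
(array([ 610.4, -151.9]), -70.6, array([99.5, 67.5]))
```

View pics/w3.png

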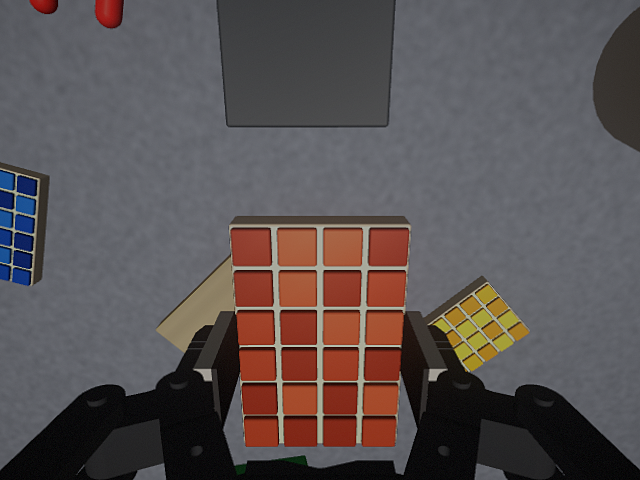

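The slate spans (215–395, 0–127), cut off at the top of the picture. Its near edge and long sides give a centre of about (640,-141) at 19.4°. Averaging the views gives (640,-140) at 19.4°. The held piece sits (-0.8,-0.6) from the TCP.

>>> play_rows --pt "-0.002 0.01 0.015 0.022 -0.001 -0.006 0.05" --pt "-0.002 0.01 0.03 0 0 0 0.05" --pt "-0.002 0.012 0.035 0 0 0 0.05" --pt "-0.002 0.012 0.03 0 0 0 0.05" --pt "-0.002 0.012 0.02 0 0 0 0.05" --pt "0 0.012 0 0 0 0 0.05" --pt "0 0.01 0 0 0 0 0.05" --pt "0 0 0 0 0 0 0.05"

```text
clock: 6.75
position: [640.2, -125.9, 58.6]
ee_rot: [-0.58, 0.406, -0.403, 0.58]
contact_force: [-0.4, 0.2, -2.6]
gripper_width: 58.3
```

```bash
python3 -c "
from h import *
plan((640.8,-139.4,14.5),109.4)"
```

```text
t 6.75 pos [ 640.2 -125.9   58.6] jaw -69.8 j6 1.87 F [-0.4  0.2 -2.6] w 58.3
 turn [ 0.002  0.014 -0.003] shift now [13.  44.1 -4. ] shift after turn [12.9 44.1 -3.9] world [  0.6 -13.5 -44.1]
```

>>> play_rows --pt "0.007 0.006 -0.002 0.002 0.014 -0.003 0.05" --pt "0.006 0.008 -0.002 0 0 0 0.05" --pt "0 0.01 0 0 0 0 0.05" --pt "0 0.008 0 0 0 0 0.05" --pt "0 0 0 0 0 0 0.05" --pt "0 0 0 0 0 0 0.05"

```text
clock: 7.35
position: [639.1, -142.4, 25.8]
ee_rot: [-0.576, 0.409, -0.41, 0.576]
contact_force: [0.7, 0.7, -1.7]
gripper_width: 58.2
```

```bash
python3 -c "
from h import *
plan((640.8,-139.4,14.5),109.4)"
```

```text
t 7.35 pos [ 639.1 -142.4   25.8] jaw -70.8 j6 1.88 F [ 0.7  0.7 -1.7] w 58.2
 turn [-0.001 -0.004  0.001] shift now [-2.3 11.3  2.6] shift after turn [-2.3 11.3  2.6] world [  1.7   3.  -11.3]
```

>>> play_rows --pt "-0.002 0.004 0.0025 -0.001 -0.004 0.001 0.05" --pt "0 0.004 0 0 0 0 0.05" --pt "0 0 0 0 0 0 0.05" --pt "0 0 0 0 0 0 0.05"

```text
clock: 7.75
position: [641.8, -139.2, 17.8]
ee_rot: [-0.577, 0.408, -0.409, 0.578]
contact_force: [-0.2, -0.4, -2.0]
gripper_width: 58.2
```

```bash
python3 -c "
from h import *
plan((640.8,-139.4,14.5),109.4)"
```

```text
t 7.75 pos [ 641.8 -139.2   17.8] jaw -70.5 j6 1.88 F [-0.2 -0.4 -2. ] w 58.2
 turn [-0.002  0.001  0.001] shift now [-0.1  3.3 -1. ] shift after turn [-0.1  3.3 -1. ] world [-1.  -0.2 -3.3]
```

>>> play_rows --pt "0 0.001 -0.001 -0.002 0.001 0.001 0.05" --pt "0 0.001 0 0 0 0 0.05" --pt "0 0.001 0 0 0 0 0.05" --pt "0 0 0 0 0 0 0.05"

```text
clock: 8.15
position: [641.1, -139.4, 15.0]
ee_rot: [-0.577, 0.408, -0.408, 0.577]
contact_force: [-0.8, 0.2, -1.3]
gripper_width: 58.1
```

```bash
python3 -c "
from h import *
plan((640.8,-139.4,14.5),109.4)"
```

```text
t 8.15 pos [ 641.1 -139.4   15. ] jaw -70.6 j6 1.88 F [-0.8  0.2 -1.3] w 58.1
 turn [-0.  0. -0.] shift now [-0.1  0.5 -0.3] shift after turn [-0.1  0.5 -0.3] world [-0.3 -0.  -0.5]
```

>>> play_rows --pt "0 0.001 0 0 0 0 0.05" --pt "0 0.0005 0 0 0 0 0.05" --pt "0 0 0 0 0 0 0.05"

```text
clock: 8.45
position: [641.3, -139.4, 14.4]
ee_rot: [-0.577, 0.408, -0.409, 0.577]
contact_force: [0.2, 0.5, -1.1]
gripper_width: 58.5
```

>>> play_rows --pt "0 0 0 0 0 0 0.06" --pt "0 0 0 0 0 0 0.065" --pt "0 0 0 0 0 0 0.08" --pt "0 0 0 0 0 0 0.085" --pt "0 -0.01 0 0 0 0 0.085" --pt "0 -0.03 0 0 0 0 0.085" --pt "0 -0.04 0 0 0 0 0.085" --pt "0 -0.04 0 0 0 0 0.085" --pt "0 -0.02 0 0 0 0 0.085" --pt "0 0 0 0 0 0 0.085"

```text
clock: 9.45
position: [642.1, -140.1, 163.3]
ee_rot: [-0.577, 0.407, -0.41, 0.578]
contact_force: [0.6, 1.1, -0.2]
gripper_width: 84.8
```

```bash
python3 -c "
from h import *
plan((434.5,-154.5,110),63.8)
w=get_image('wrist'); cv2.imwrite('pics/w4.png',w['color'][:,:,::-1])
for n in('wrist','top','scene'):
  d=get_image(n); print(n,measure(d,'red',(640,-140),28,k=15 if n=='wrist' else 7),measure(d,'slate',(640,-140),14,k=3))"
```

```text
t 9.45 pos [ 642.1 -140.1  163.3] jaw -70.5 j6 1.88 F [ 0.6  1.1 -0.2] w 84.8
 turn [-0.004  0.797  0.002] shift now [ -55.8   52.5 -200.7] shift after turn [ 104.6   53.3 -179.9] world [-207.6  -14.4  -53.3]
wrist (array([ 640.6, -139.4]), 19.5, array([87.5, 57.9])) (array([ 611. , -151.5]), -70.6, array([99.4, 68.6]))
top (array([ 635.8, -140.4]), 19.7, array([79.7, 59.2])) (array([ 642.8, -139.8]), 19.4, array([139.2, 103.5]))
scene (array([ 640. , -139.2]), 19.8, array([91.8, 61.1])) (array([ 642.2, -138.7]), 19.4, array([133.5, 102.3]))
```

View pics/w4.png

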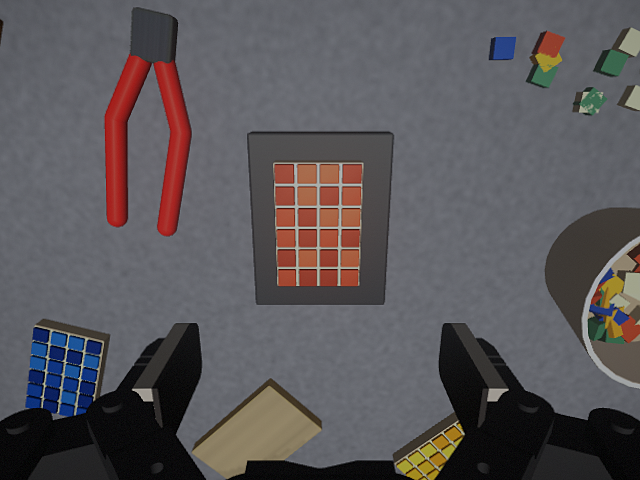

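Red lies square on the slate, at (273–362, 163–286) inside the slate outline (248–393, 132–304). I compare their centres in this one picture.

```bash
python3 -c "
from h import *
w=get_image('wrist'); g=cv2.cvtColor(w['color'],cv2.COLOR_RGB2GRAY)
print(g[134,300:340:10],g[120,300:340:10],g[150,380],g[200,420], g[120:145:1,320], g[295:312,320])
for v in (80,85):
  HSV['slate']=[((0,0,20),(180,150,v))]
  print(v,measure(w,'slate',(640,-140),14,k=3))
q=cast(w,[(248,132),(393,132),(385,304),(256,304)],14)[:,:2]; print(q.mean(0),cv2.minAreaRect(q.astype(np.float32)))
print(measure(w,'ply',(434,-154),12))
"
```

```text
[79 81 80 80] [106 105 108 107] 79 106 [108 108 109 109 113  94  24  43  58  74  83  80  80  81  80  79  81  78
  79  80  80  80  79  79  79] [ 61  62  59  61  61  62  58  58  83 114 108 109 110 109 108 108 108]
80 (array([ 639.9, -141.2]), 19.5, array([128.8,  99.7]))
85 (array([ 639.5, -141.4]), 19.5, array([129.7,  99.8]))
[ 636.80740469 -140.67223185] ((636.8165893554688, -140.61016845703125), (126.68467712402344, 97.88351440429688), 19.54344367980957)
(array([ 433.5, -154.1]), -26.4, array([102.6,  64.1]))
```

Red is within about 2 mm of the bed centre and square to it, which is good enough. Next is the board.

>>> play_rows --pt "0 0 0 0 0.13 0 0.085" --pt "0 0 0 0 0.133 0 0.085" --pt "0 0 0 0 0.133 0 0.085" --pt "0 0 0 0 0.133 0 0.085" --pt "0 0 0 0 0.133 0 0.085" --pt "0 0 0 0 0.133 0 0.085" --pt "0 0 0 0 0 0 0.085"

```text
clock: 10.4
position: [633.1, -139.5, 142.6]
ee_rot: [-0.374, 0.612, -0.6, 0.354]
contact_force: [0.3, -0.1, 0.3]
gripper_width: 84.9
```

>>> play_rows --pt "0.01 0 -0.016 0 0 0 0.085" --pt "0.014 0.005 -0.025 0 0 0 0.085" --pt "0.018 0.01 -0.03 0 0 0 0.085" --pt "0.018 0.01 -0.03 0 0 0 0.085" --pt "0.018 0.01 -0.03 0 0 0 0.085" --pt "0.016 0.01 -0.027 0 0 0 0.085" --pt "0.01 0.008 -0.02 0 0 0 0.085" --pt "0 0 0 0 0 0 0.085" --pt "0 0 0 0 0 0 0.085"

```text
clock: 11.3
position: [412.2, -150.4, 86.6]
ee_rot: [-0.388, 0.61, -0.591, 0.357]
contact_force: [0.1, -0.1, 0.3]
gripper_width: 84.7
```

```bash
python3 -c "
from h import *
w=get_image('wrist')
print(measure(w,'ply',(434,-154),12))
plan((434.5,-154.3,-2),63.7)
"
```

```text
(array([ 434.1, -154.6]), -26.3, array([99.7, 63.8]))
t 11.35 pos [ 412.1 -150.2   86.5] jaw -116.4 j6 1.09 F [-1.1 -0.4 -0.2] w 85.2
 turn [ 0.046 -0.002  0.023] shift now [-8.4 87.2 26. ] shift after turn [-6.3 88.5 21.9] world [ 22.4  -4.1 -88.5]
```

>>> play_rows --pt "-0.003 0.01 0.01 0.046 -0.002 0.023 0.085" --pt "-0.003 0.015 0.012 0 0 0 0.085" --pt "0 0.02 0 0 0 0 0.085" --pt "0 0.015 0 0 0 0 0.085" --pt "0 0 0 0 0 0 0.085" --pt "0 0 0 0 0 0 0.085"

```text
clock: 11.95
position: [444.4, -154.8, 25.1]
ee_rot: [0.373, -0.597, 0.601, -0.379]
contact_force: [-0.5, 0.1, 0.1]
gripper_width: 84.9
```

```bash
python3 -c "
from h import *
plan((434.3,-154.5,-2),63.7)
"
```

```text
t 11.95 pos [ 444.4 -154.8   25.1] jaw -115.7 j6 1.11 F [-0.5  0.1  0.1] w 84.9
 turn [-0.01   0.01  -0.004] shift now [ 4.3 27.  -9.5] shift after turn [ 4.2 27.1 -9.2] world [-10.1   0.3 -27.1]
```

>>> play_rows --pt "0.004 0.003 -0.009 -0.01 0.01 -0.004 0.085" --pt "0 0.008 0 0 0 0 0.085" --pt "0 0.01 0 0 0 0 0.085" --pt "0 0.003 0 0 0 0 0.085" --pt "0 0 0 0 0 0 0.085"

```text
clock: 12.45
position: [435.9, -154.4, 1.0]
ee_rot: [0.372, -0.6, 0.601, -0.374]
contact_force: [0.3, 0.7, -0.0]
gripper_width: 85.1
```

```bash
python3 -c "
from h import *
plan((434.3,-154.5,-1.5),63.7)
"
```

```text
t 12.45 pos [ 435.9 -154.4    1. ] jaw -116.3 j6 1.1 F [ 0.3  0.7 -0. ] w 85.1
 turn [-0.003  0.    -0.001] shift now [ 0.8  2.5 -1.3] shift after turn [ 0.8  2.5 -1.3] world [-1.6 -0.1 -2.5]
```

>>> play_rows --pt "0.001 0.002 -0.001 -0.003 0 -0.001 0.085" --pt "0 0 0 0 0 0 0.07" --pt "0 0 0 0 0 0 0.062" --pt "0 0 0 0 0 0 0.055" --pt "0 0 0 0 0 0 0.055" --pt "0 0 0 0 0 0 0.055"

```text
clock: 13.05
position: [435.1, -154.9, -0.0]
ee_rot: [0.373, -0.6, 0.601, -0.374]
contact_force: [0.2, -0.2, -1.0]
gripper_width: 61.8
```

```bash
python3 -c "
from h import *
plan((434.3,-154.5,-1.5),63.7)
"
```

```text
t 13.05 pos [ 435.1 -154.9   -0. ] jaw -116.3 j6 1.1 F [ 0.2 -0.2 -1. ] w 61.8
 turn [-0.002  0.001 -0.001] shift now [-0.   1.5 -0.9] shift after turn [-0.   1.5 -0.9] world [-0.8  0.4 -1.5]
```

>>> play_rows --pt "0 0 0 0 0 0 0.055" --pt "0 -0.005 0 0 0 0 0.055" --pt "0 -0.015 0 0 0 0 0.055" --pt "0 -0.03 0 0 0 0 0.055" --pt "0 -0.04 0 0 0 0 0.055" --pt "0 -0.04 0 0 0 0 0.055" --pt "0 -0.02 0 0 0 0 0.055" --pt "0 0 0 0 0 0 0.055"

```text
clock: 13.85
position: [433.7, -155.1, 156.3]
ee_rot: [-0.374, 0.601, -0.6, 0.373]
contact_force: [0.3, 0.3, 0.1]
gripper_width: 61.8
```

>>> play_rows --pt "0 0 0 0 -0.13 0 0.055" --pt "0 0 0 0 -0.133 0 0.055" --pt "0 0 0 0 -0.133 0 0.055" --pt "0 0 0 0 -0.133 0 0.055" --pt "0 0 0 0 -0.133 0 0.055" --pt "0 0 0 0 -0.133 0 0.055" --pt "0 0 0 0 0 0 0.055"

```text
clock: 14.55
position: [428.4, -154.3, 150.4]
ee_rot: [0.584, -0.405, 0.397, -0.581]
contact_force: [0.2, -0.7, 0.0]
gripper_width: 62.1
```

```bash
python3 -c "
from h import *
plan((640.5,-139.7,110),109.4)
w=get_image('wrist'); cv2.imwrite('pics/w5.png',w['color'][:,:,::-1]);
s=read_state(); p=s['position']; q=measure(w,'ply',p[:2],p[2]+13); print(q,'ply-TCP',q[0]-p[:2])
"
```

```text
t 14.55 pos [ 428.4 -154.3  150.4] jaw -69.1 j6 1.93 F [ 0.2 -0.7  0. ] w 62.1
 turn [ 0.011  0.027 -0.007] shift now [ 62.4  37.8 203.7] shift after turn [ 56.7  40.4 204.9] world [212.1  14.6 -40.4]
(array([ 428.3, -154.3]), 21.1, array([99.4, 63.4])) ply-TCP [ 0.03861638 -0.03224565]
```

View pics/w5.png

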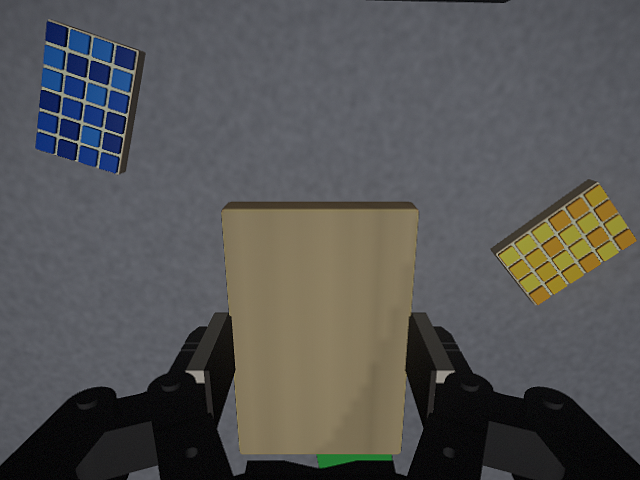

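The board is held square, centred on the TCP at about (320,330). I carry it over the stack, stopping at z 70.

>>> play_rows --pt "0.005 0 0.01 0.011 0.027 -0.007 0.055" --pt "0.006 0 0.025 0 0 0 0.055" --pt "0.007 0 0.03 0 0 0 0.055" --pt "0.008 0.005 0.03 0 0 0 0.055" --pt "0.008 0.01 0.03 0 0 0 0.055" --pt "0.008 0.01 0.03 0 0 0 0.055" --pt "0.008 0.015 0.03 0 0 0 0.055" --pt "0.007 0.015 0.02 0 0 0 0.055" --pt "0 0.01 0 0 0 0 0.055" --pt "0 0 0 0 0 0 0.055"

```text
clock: 15.6
position: [643.2, -142.1, 73.6]
ee_rot: [0.572, -0.422, 0.415, -0.568]
contact_force: [-1.5, -0.3, -1.2]
gripper_width: 62.3
```

```bash
python3 -c "
from h import *
plan((640.5,-139.7,28),109.4)
"
```

```text
t 15.6 pos [ 643.2 -142.1   73.6] jaw -72.6 j6 1.85 F [-1.5 -0.3 -1.2] w 62.3
 turn [ 0.011 -0.035 -0.005] shift now [-2.9 45.6 -1.4] shift after turn [-3.2 45.6 -1.8] world [ -2.7   2.4 -45.6]
```

>>> play_rows --pt "-0.003 0.008 -0.002 0.011 -0.035 -0.005 0.055" --pt "0 0.012 0 0 0 0 0.055" --pt "0 0.01 0 0 0 0 0.055" --pt "0 0.004 0 0 0 0 0.055" --pt "0 0 0 0 0 0 0.055" --pt "0 0 0 0 0 0 0.055"

```text
clock: 16.2
position: [638.1, -140.5, 38.9]
ee_rot: [0.576, -0.41, 0.41, -0.576]
contact_force: [-0.5, 0.7, -0.5]
gripper_width: 62.2
```

```bash
python3 -c "
from h import *
plan((640.5,-139.7,28),109.4)
"
```

```text
t 16.2 pos [ 638.1 -140.5   38.9] jaw -70.9 j6 1.87 F [-0.5  0.7 -0.5] w 62.2
 turn [ 0.    -0.006  0.   ] shift now [ 0.1 10.9  2.5] shift after turn [ 0.1 10.9  2.5] world [  2.4   0.8 -10.9]
```

>>> play_rows --pt "0 0.003 0.0025 0 -0.006 0 0.055" --pt "0 0.003 0 0 0 0 0.055" --pt "0 0.001 0 0 0 0 0.055" --pt "0 0 0 0 0 0 0.055" --pt "0 0 0 0 0 0 0.055"

```text
clock: 16.7
position: [641.8, -139.7, 32.8]
ee_rot: [-0.577, 0.408, -0.409, 0.578]
contact_force: [1.2, -0.2, -0.1]
gripper_width: 62.0
```

```bash
python3 -c "
from h import *
plan((640.5,-139.7,28),109.4)
"
```

```text
t 16.7 pos [ 641.8 -139.7   32.8] jaw -70.6 j6 1.88 F [ 1.2 -0.2 -0.1] w 62.0
 turn [-0.002  0.001  0.001] shift now [-0.4  4.8 -1.3] shift after turn [-0.4  4.8 -1.3] world [-1.3 -0.  -4.8]
```

>>> play_rows --pt "0 0.001 -0.001 -0.002 0.001 0.001 0.055" --pt "0 0.001 0 0 0 0 0.055" --pt "0 0.001 0 0 0 0 0.055" --pt "0 0.001 0 0 0 0 0.055" --pt "0 0 0 0 0 0 0.055"

```text
clock: 17.2
position: [640.9, -140.1, 28.7]
ee_rot: [-0.577, 0.409, -0.409, 0.577]
contact_force: [0.5, 0.8, -0.3]
gripper_width: 62.0
```

```bash
python3 -c "
from h import *
plan((640.5,-139.7,28),109.4)
"
```

```text
t 17.2 pos [ 640.9 -140.1   28.7] jaw -70.6 j6 1.88 F [ 0.5  0.8 -0.3] w 62.0
 turn [-0.    -0.001  0.   ] shift now [-0.5  0.7 -0.2] shift after turn [-0.5  0.7 -0.2] world [-0.4  0.4 -0.7]
```

>>> play_rows --pt "0 0.001 0 0 0 0 0.055" --pt "0 0.0005 0 0 0 0 0.055" --pt "0 0 0 0 0 0 0.055"

```text
clock: 17.5
position: [641.1, -140.1, 27.8]
ee_rot: [-0.577, 0.408, -0.409, 0.577]
contact_force: [0.4, -0.2, -0.4]
gripper_width: 62.0
```

>>> play_rows --pt "0 0 0 0 0 0 0.064" --pt "0 0 0 0 0 0 0.068" --pt "0 0 0 0 0 0 0.08" --pt "0 0 0 0 0 0 0.085" --pt "0 -0.01 0 0 0 0 0.085" --pt "0 -0.03 0 0 0 0 0.085" --pt "0 -0.04 0 0 0 0 0.085" --pt "0 -0.04 0 0 0 0 0.085" --pt "0 -0.02 0 0 0 0 0.085" --pt "0 0 0 0 0 0 0.085"

```text
clock: 18.5
position: [641.0, -140.5, 175.4]
ee_rot: [0.577, -0.408, 0.409, -0.577]
contact_force: [0.3, -0.6, 0.3]
gripper_width: 85.2
```

```bash
python3 -c "
from h import *
plan((448.9,13.3,110),92)
w=get_image('wrist'); cv2.imwrite('pics/w6.png',w['color'][:,:,::-1])
for n in('wrist','top','scene'):
  d=get_image(n); HSV['slate']=[((0,0,20),(180,150,85 if n=='wrist' else 72))]
  print(n,measure(d,'ply',(640,-140),40),measure(d,'slate',(640,-140),14,k=3))"
```

```text
t 18.5 pos [ 641.  -140.5  175.4] jaw -70.6 j6 1.88 F [ 0.3 -0.6  0.3] w 85.2
 turn [-0.001  0.304  0.002] shift now [-209.    64.9 -130.2] shift after turn [-160.4   65.4 -186.7] world [-192.1  153.8  -65.4]
wrist (array([ 640.7, -140.1]), 19.4, array([100. ,  64.1])) (array([ 639.7, -141.3]), 19.4, array([129.4,  99.9]))
top (array([ 629.1, -144.1]), 19.5, array([76. , 63.8])) (array([ 644.1, -139. ]), 19.4, array([142.3, 102.9]))
scene (array([ 641.3, -139.7]), 19.4, array([101.1,  65. ])) (array([ 642. , -138.8]), 19.5, array([133.9, 102.3]))
```

View pics/w6.png

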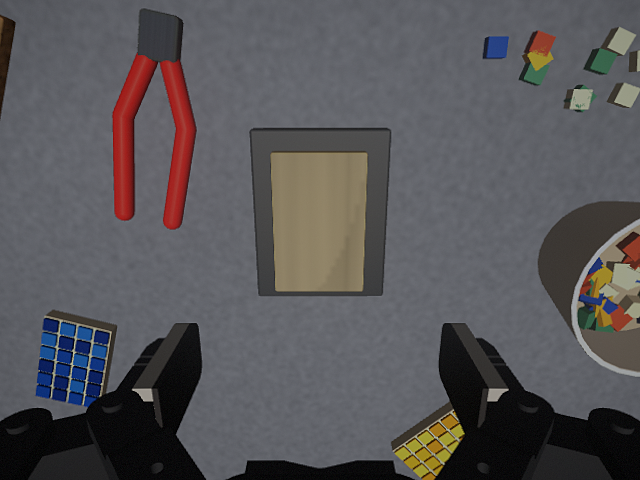

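The board is square on red at (271–368, 152–292), centre (640.7,-140.1). Next is blue.

>>> play_rows --pt "0 0 0 0 0.1 0 0.085" --pt "0 0 0 0 0.1 0 0.085" --pt "0 0 0 0 0.1 0 0.085" --pt "-0.01 0 -0.012 0 0 0 0.085" --pt "-0.02 0.005 -0.024 0 0 0 0.085" --pt "-0.025 0.008 -0.03 0 0 0 0.085" --pt "-0.025 0.008 -0.03 0 0 0 0.085" --pt "-0.025 0.008 -0.03 0 0 0 0.085" --pt "-0.025 0.008 -0.03 0 0 0 0.085" --pt "-0.02 0.005 -0.02 0 0 0 0.085"

```text
clock: 19.7
position: [442.9, 6.6, 110.8]
ee_rot: [0.517, -0.506, 0.485, -0.491]
contact_force: [-0.7, 0.0, -0.2]
gripper_width: 84.8
```

>>> play_rows --pt "-0.01 0 -0.008 0 0 0 0.085" --pt "0 0 0 0 0 0 0.085" --pt "0 0 0 0 0 0 0.085"

```text
clock: 20.0
position: [428.3, 16.9, 107.3]
ee_rot: [0.521, -0.507, 0.482, -0.489]
contact_force: [0.1, 0.0, 0.9]
gripper_width: 85.0
```

```bash
python3 -c "
from h import *
w=get_image('wrist'); cv2.imwrite('pics/w7.png',w['color'][:,:,::-1])
print(measure(w,'blue',(449,13),14,k=15))
plan((449,13.3,-1),92)"
```

```text
(array([448.8,  13.4]), 3.0, array([78. , 51.6]))
t 20.05 pos [428.4  16.8 107.3] jaw -88.8 j6 1.2 F [ 0.6 -0.6 -0.2] w 85.0
 turn [ 0.058 -0.015  0.006] shift now [  3.2 107.   26.7] shift after turn [  4.2 108.3  20.4] world [  20.6   -3.5 -108.3]
```

View pics/w7.png

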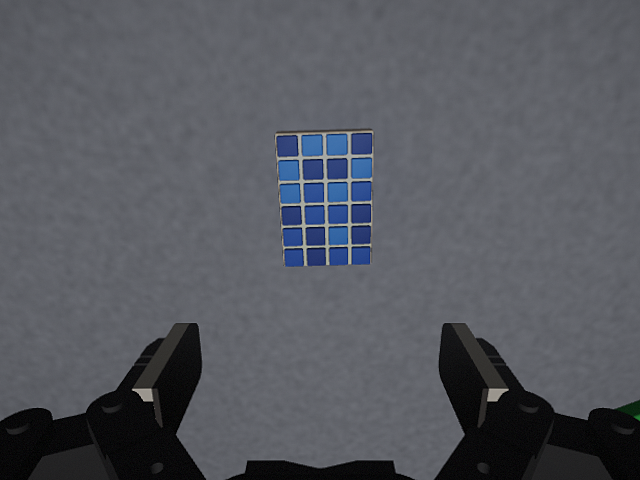

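Blue alone lies ahead of the jaws at (275–373, 130–266), yaw 3.0°, so the jaw angle is 93°.

>>> play_rows --pt "0.002 0.01 0.008 0.058 -0.033 0.006 0.085" --pt "0.002 0.02 0.006 0 0 0 0.085" --pt "0 0.03 0 0 0 0 0.085" --pt "0 0.02 0 0 0 0 0.085" --pt "0 0 0 0 0 0 0.085" --pt "0 0 0 0 0 0 0.085"

```text
clock: 20.65
position: [448.0, 10.4, 23.8]
ee_rot: [-0.511, 0.486, -0.489, 0.513]
contact_force: [-0.1, 0.3, -0.3]
gripper_width: 85.2
```

```bash
python3 -c "
from h import *
plan((448.9,13.4,-1),93)
"
```

```text
t 20.65 pos [448.   10.4  23.8] jaw -87.2 j6 1.23 F [-0.1  0.3 -0.3] w 85.2
 turn [-0.005 -0.004 -0.   ] shift now [-2.9 24.9  0.9] shift after turn [-2.9 24.8  1. ] world [  0.9   3.  -24.8]
```

>>> play_rows --pt "-0.003 0.008 0.001 -0.005 -0.004 0 0.085" --pt "0 0.01 0 0 0 0 0.085" --pt "0 0.005 0 0 0 0 0.085" --pt "0 0 0 0 0 0 0.085" --pt "0 0 0 0 0 0 0.085"

```text
clock: 21.15
position: [451.7, 14.2, 1.3]
ee_rot: [-0.511, 0.486, -0.487, 0.515]
contact_force: [0.7, -0.6, 0.2]
gripper_width: 84.9
```

```bash
python3 -c "
from h import *
plan((448.9,13.4,-1),93)
"
```

```text
t 21.15 pos [451.7  14.2   1.3] jaw -87.0 j6 1.23 F [ 0.7 -0.6  0.2] w 84.9
 turn [-0.005  0.    -0.002] shift now [ 0.6  2.3 -2.8] shift after turn [ 0.6  2.3 -2.8] world [-2.8 -0.8 -2.3]
```

>>> play_rows --pt "0.001 0.001 -0.003 -0.005 0 -0.002 0.085" --pt "0 0 0 0 0 0 0.07" --pt "0 0 0 0 0 0 0.058" --pt "0 0 0 0 0 0 0.046" --pt "0 0 0 0 0 0 0.046" --pt "0 0 0 0 0 0 0.046" --pt "0 0 0 0 0 0 0.046"

```text
clock: 21.85
position: [448.6, 13.1, 1.4]
ee_rot: [-0.513, 0.486, -0.487, 0.514]
contact_force: [-0.2, 0.5, -0.1]
gripper_width: 51.7
```

>>> play_rows --pt "0 -0.005 0 0 0 0 0.046" --pt "0 -0.015 0 0 0 0 0.046" --pt "0 -0.03 0 0 0 0 0.046" --pt "0 -0.04 0 0 0 0 0.046" --pt "0 -0.04 0 0 0 0 0.046" --pt "0 -0.02 0 0 0 0 0.046" --pt "0 0 0 0 -0.095 0 0.046" --pt "0 0 0 0 -0.095 0 0.046" --pt "0 0 0 0 -0.095 0 0.046" --pt "0 0 0 0 0 0 0.046"

```text
clock: 22.85
position: [446.3, 12.3, 159.5]
ee_rot: [-0.579, 0.406, -0.406, 0.579]
contact_force: [-0.8, 0.1, -1.6]
gripper_width: 51.8
```

```bash
python3 -c "
from h import *
plan((640.6,-140,100),109.4)
w=get_image('wrist'); cv2.imwrite('pics/w8.png',w['color'][:,:,::-1]);
s=read_state(); p=s['position']; q=measure(w,'blue',p[:2],p[2]+14,k=15); print(q,'blue-TCP',q[0]-p[:2])
"
```

```text
t 22.85 pos [446.3  12.3 159.5] jaw -70.1 j6 1.53 F [-0.8  0.1 -1.6] w 51.8
 turn [ 0.     0.008 -0.001] shift now [209.4  59.4 131. ] shift after turn [208.2  59.5 132.7] world [ 194.3 -152.3  -59.5]
(array([447.4,  12.6]), 19.9, array([77.6, 51.5])) blue-TCP [1.11301867 0.27477789]
```

View pics/w8.png

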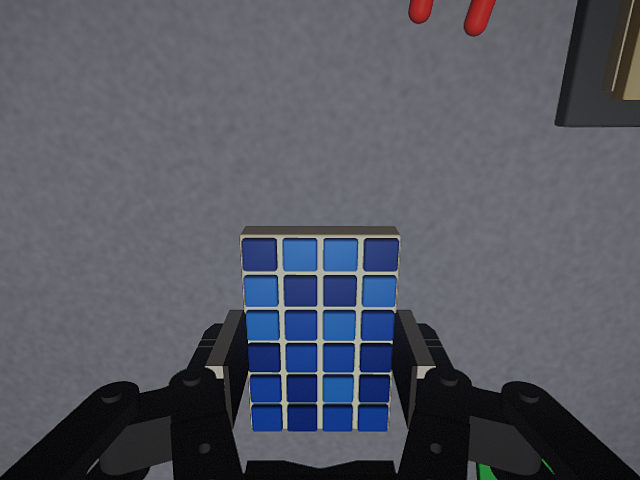

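Blue is held square, centred near (321,330), offset (+1.1,+0.3) from the TCP. I carry it over.

>>> play_rows --pt "0.012 0 0.008 0 0.008 0 0.046" --pt "0.024 0 0.015 0 0 0 0.046" --pt "0.03 0.004 0.019 0 0 0 0.046" --pt "0.03 0.006 0.019 0 0 0 0.046" --pt "0.03 0.01 0.019 0 0 0 0.046" --pt "0.03 0.01 0.019 0 0 0 0.046" --pt "0.03 0.01 0.019 0 0 0 0.046" --pt "0.021 0.01 0.013 0 0 0 0.046" --pt "0 0 0 0 0 0 0.046" --pt "0 0 0 0 0 0 0.046"

```text
clock: 23.9
position: [647.9, -153.2, 101.9]
ee_rot: [0.574, -0.415, 0.413, -0.572]
contact_force: [0.3, -0.6, -0.9]
gripper_width: 52.2
```

```bash
python3 -c "
from h import *
plan((639.6,-140.4,41.4),109.4)
"
```

```text
t 23.9 pos [ 647.9 -153.2  101.9] jaw -71.7 j6 1.88 F [ 0.3 -0.6 -0.9] w 52.2
 turn [ 0.004 -0.018 -0.001] shift now [-14.7  60.5  -3.6] shift after turn [-14.8  60.5  -3.6] world [ -8.3  12.8 -60.5]
```

>>> play_rows --pt "-0.007 0.01 -0.002 0.004 -0.018 -0.001 0.046" --pt "-0.008 0.015 -0.002 0 0 0 0.046" --pt "0 0.015 0 0 0 0 0.046" --pt "0 0.007 0 0 0 0 0.046" --pt "0 0 0 0 0 0 0.046" --pt "0 0 0 0 0 0 0.046"

```text
clock: 24.5
position: [637.9, -139.0, 55.7]
ee_rot: [-0.577, 0.409, -0.409, 0.577]
contact_force: [0.5, 0.2, -1.9]
gripper_width: 52.4
```

```bash
python3 -c "
from h import *
plan((639.6,-140.4,41.4),109.4)
"
```

```text
t 24.5 pos [ 637.9 -139.    55.7] jaw -70.7 j6 1.87 F [ 0.5  0.2 -1.9] w 52.4
 turn [-0.001 -0.001  0.001] shift now [ 1.9 14.3  1.1] shift after turn [ 1.9 14.3  1.1] world [  1.7  -1.4 -14.3]
```

>>> play_rows --pt "0.002 0.003 0.001 0 0 0 0.046" --pt "0 0.004 0 0 0 0 0.046" --pt "0 0.003 0 0 0 0 0.046" --pt "0 0 0 0 0 0 0.046" --pt "0 0 0 0 0 0 0.046"

```text
clock: 25.0
position: [641.2, -140.9, 47.5]
ee_rot: [-0.576, 0.407, -0.411, 0.578]
contact_force: [0.2, -0.5, -1.4]
gripper_width: 52.3
```

```bash
python3 -c "
from h import *
plan((639.6,-140.4,41.4),109.4)
"
```

```text
t 25.0 pos [ 641.2 -140.9   47.5] jaw -70.7 j6 1.88 F [ 0.2 -0.5 -1.4] w 52.3
 turn [-0.005 -0.002  0.002] shift now [-1.   6.1 -1.4] shift after turn [-1.   6.1 -1.4] world [-1.6  0.5 -6.1]
```

>>> play_rows --pt "-0.001 0.002 -0.0015 -0.005 -0.002 0.002 0.046" --pt "0 0.001 0 0 0 0 0.046" --pt "0 0.001 0 0 0 0 0.046" --pt "0 0 0 0 0 0 0.046" --pt "0 0 0 0 0 0 0.046"

```text
clock: 25.5
position: [639.4, -140.4, 43.2]
ee_rot: [0.577, -0.408, 0.408, -0.577]
contact_force: [-0.5, 0.1, -1.9]
gripper_width: 52.1
```

```bash
python3 -c "
from h import *
plan((639.6,-140.4,41.4),109.4)
"
```

```text
t 25.5 pos [ 639.4 -140.4   43.2] jaw -70.6 j6 1.88 F [-0.5  0.1 -1.9] w 52.1
 turn [0.    0.001 0.   ] shift now [0.  1.8 0.2] shift after turn [0.  1.8 0.2] world [ 0.2  0.  -1.8]
```

>>> play_rows --pt "0 0.001 0 0 0 0 0.046" --pt "0 0.0005 0 0 0 0 0.046" --pt "0 0.0005 0 0 0 0 0.046" --pt "0 0 0 0 0 0 0.046"

```text
clock: 25.9
position: [639.6, -140.5, 41.6]
ee_rot: [0.577, -0.408, 0.409, -0.577]
contact_force: [0.1, -0.5, -1.8]
gripper_width: 52.3
```

```bash
python3 -c "
from h import *
plan((639.6,-140.4,41.4),109.4)
"
```

```text
t 25.9 pos [ 639.6 -140.5   41.6] jaw -70.6 j6 1.88 F [ 0.1 -0.5 -1.8] w 52.3
 turn [-0.     0.001  0.001] shift now [-0.1  0.2  0. ] shift after turn [-0.1  0.2  0. ] world [-0.   0.1 -0.2]
```

>>> play_rows --pt "0 0.0007 0 0 0 0 0.046" --pt "0 0 0 0 0 0 0.046" --pt "0 0 0 0 0 0 0.055" --pt "0 0 0 0 0 0 0.058" --pt "0 0 0 0 0 0 0.07" --pt "0 0 0 0 0 0 0.085" --pt "0 0 0 0 0 0 0.085"

```text
clock: 26.6
position: [640.7, -140.6, 42.0]
ee_rot: [-0.577, 0.407, -0.409, 0.578]
contact_force: [-0.3, -0.4, 0.3]
gripper_width: 84.6
```

>>> play_rows --pt "0 -0.01 0 0 0 0 0.085" --pt "0 -0.03 0 0 0 0 0.085" --pt "0 -0.04 0 0 0 0 0.085" --pt "0 -0.04 0 0 0 0 0.085" --pt "0 -0.02 0 0 0 0 0.085" --pt "0 0 0 0 0 0 0.085"

```text
clock: 27.2
position: [640.2, -141.0, 189.9]
ee_rot: [0.578, -0.407, 0.409, -0.577]
contact_force: [1.3, 0.0, 0.3]
gripper_width: 85.3
```

```bash
python3 -c "
from h import *
plan((455.5,330.5,170),126)
w=get_image('wrist'); cv2.imwrite('pics/w9.png',w['color'][:,:,::-1])
print(w['origin'])
HSV['slate']=[((0,0,20),(180,150,85))]
print(measure(w,'blue',(640,-140),54,k=15),measure(w,'ply',(640,-140),40))
s=get_image('scene'); print(measure(s,'blue',(640,-140),54),measure(s,'ply',(640,-140),40))
"
```

```text
t 27.2 pos [ 640.2 -141.   189.9] jaw -70.5 j6 1.88 F [1.3 0.  0.3] w 85.3
 turn [-0.001 -0.288  0.003] shift now [-506.1   18.4  -16.8] shift after turn [-490.    19.9  127.7] world [-184.7  471.5  -19.9]
[ 717.80331566 -113.18536353  333.0425401 ]
(array([ 639.8, -140.3]), 19.5, array([77.8, 51.5])) (array([ 640.4, -140.2]), 19.4, array([99.5, 64.1]))
(array([ 639.6, -139.7]), 19.8, array([76.6, 51.9])) (array([ 665.1, -131.3]), -70.1, array([65.3, 49.7]))
```

View pics/w9.png

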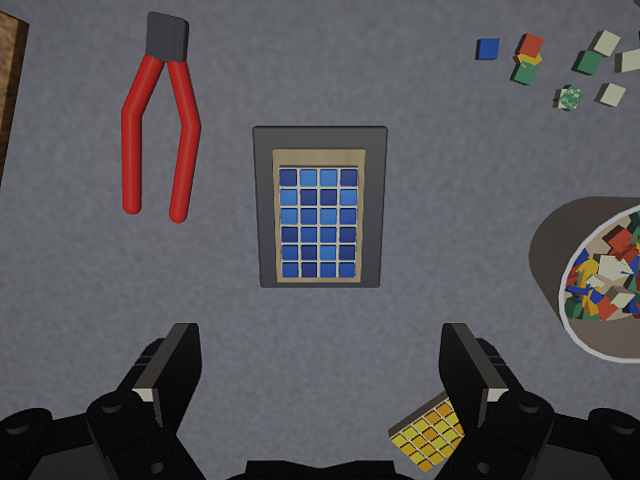

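Blue is square and centred on the board: blue (639.8,-140.3), board (640.4,-140.2). Next is the small weight.

>>> play_rows --pt "-0.015 0 0 0 0 0 0.085" --pt "-0.035 0 0 0 0 0 0.085" --pt "-0.045 0 -0.002 0 0 0 0.085" --pt "-0.045 0.002 -0.002 0 0 0 0.085" --pt "-0.045 0.004 -0.002 0 0 0 0.085" --pt "-0.045 0.004 -0.002 0 0 0 0.085" --pt "-0.045 0.004 -0.002 0 0 0 0.085" --pt "-0.045 0.004 -0.002 0 0 0 0.085" --pt "-0.045 0.004 -0.002 0 0 0 0.085" --pt "-0.045 0.004 -0.002 0 0 0 0.085"

```text
clock: 28.3
position: [470.3, 251.1, 143.3]
ee_rot: [0.585, -0.419, 0.404, -0.565]
contact_force: [1.5, 0.1, 0.5]
gripper_width: 84.9
```

>>> play_rows --pt "-0.045 0 -0.002 0 0 0 0.085" --pt "-0.03 0 0 0 0 0 0.085" --pt "-0.015 0 0 0 0 0 0.085" --pt "0 0 0 0 0 0 0.085" --pt "0 0 0 0 0 0 0.085"

```text
clock: 28.8
position: [428.9, 340.6, 135.5]
ee_rot: [0.593, -0.417, 0.4, -0.561]
contact_force: [-0.3, -0.3, -0.0]
gripper_width: 84.7
```

```bash
python3 -c "
from h import *
w=get_image('wrist'); cv2.imwrite('pics/w10.png',w['color'][:,:,::-1])
plan((455.5,330.5,140),109.4)
for z in (0,17,34): print(measure(w,'brass',(455.5,330.5),z))"
```

```text
t 28.85 pos [429.  340.3 135.5] jaw -70.6 j6 0.97 F [-0.2  0.1 -0.8] w 85.2
 turn [ 0.05  -0.     0.007] shift now [18.  -5.5 21.5] shift after turn [18.  -4.5 21.7] world [26.5 -9.8  4.5]
(array([449.6, 326.1]), 66.0, array([65. , 60.8]))
(array([453.5, 328.9]), 66.0, array([61. , 57.1]))
(array([457.5, 331.7]), 66.0, array([57. , 53.3]))
```

View pics/w10.png

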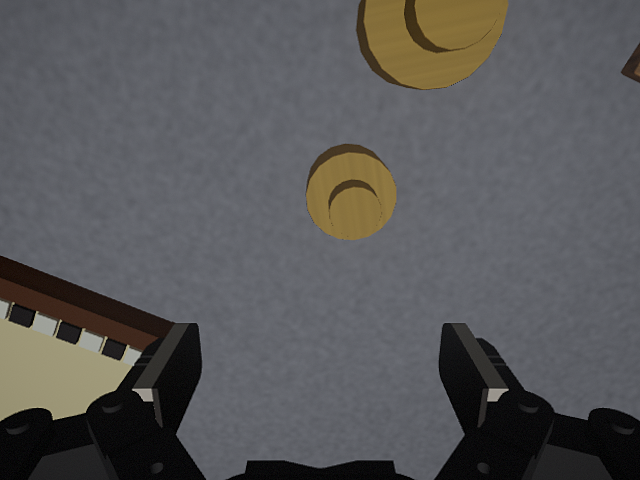

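The small weight is at (351,195), body about 90 px wide, with the larger one beyond at (432,30). The picture frame is at lower left.

```bash
python3 -c "
from h import *
w=get_image('wrist')
print(cast(w,[(351.5,195),(306,195),(396,195),(351.5,240)],34).round(1)); print(cast(w,[(355.5,207),(329,205),(382,205)],62).round(1))
g=cv2.cvtColor(w['color'][120:260,280:420],cv2.COLOR_RGB2GRAY)
print(cv2.HoughCircles(g,cv2.HOUGH_GRADIENT,1.5,5,param1=80,param2=15,minRadius=20,maxRadius=52)[0][:6]+[280,120,0])
"
```

```text
[[458.  329.9  34. ]
 [449.1 355.3  34. ]
 [466.7 305.1  34. ]
 [431.4 319.7  34. ]]
[[459.1 330.4  62. ]
 [455.5 343.9  62. ]
 [464.7 317.6  62. ]]
[[349.75       194.25        45.94999695]
 [346.75       185.25        41.        ]
 [343.75       192.75        49.40000153]
 [345.25       198.75        39.5       ]
 [354.25       212.25        24.95000076]
 [355.75       197.25        49.40000153]]
```

>>> play_rows --pt "0.008 0.005 0.008 0.05 0 0.007 0.085" --pt "0.008 0.015 0.008 0 0 0 0.085" --pt "0 0.015 0 0 0 0 0.085" --pt "0 0.01 0 0 0 0 0.085" --pt "0 0 0 0 0 0 0.085" --pt "0 0 0 0 0 0 0.085"

```text
clock: 29.5
position: [453.6, 323.6, 90.4]
ee_rot: [-0.574, 0.411, -0.412, 0.576]
contact_force: [-0.1, 0.7, 0.1]
gripper_width: 84.9
```

```bash
python3 -c "
from h import *
plan((457.5,330.3,42),109.4)
w=get_image('wrist'); cv2.imwrite('pics/w11.png',w['color'][:,:,::-1])
for z in (17,34): print(measure(w,'brass',(457,330),z))
m=mask(w['color'],'brass'); print(cv2.boundingRect(m[200:]))
"
```

```text
t 29.5 pos [453.6 323.6  90.4] jaw -71.2 j6 0.99 F [-0.1  0.7  0.1] w 84.9
 turn [-0.004 -0.011 -0.001] shift now [-5.  48.4  5.6] shift after turn [-5.  48.4  5.9] world [  3.9   6.7 -48.4]
(array([452.6, 329.8]), 45.6, array([63.8, 59.1]))
(array([458.8, 331.3]), 45.6, array([58.8, 54.4]))
(258, 0, 104, 112)
```

View pics/w11.png

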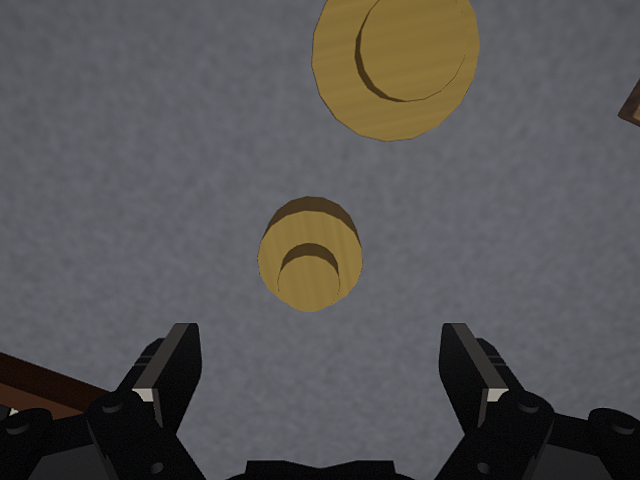

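The weight is centred between the jaws, with the body circle at about (310,260) and the knob at about (309,286).

```bash
python3 -c "
from h import *
w=get_image('wrist')
print(cast(w,[(310,260)],34).round(1),cast(w,[(309,286)],62).round(1))
"
```

```text
[[456.7 330.1  34. ]] [[455.2 329.4  62. ]]
```

>>> play_rows --pt "-0.005 0.004 0.004 -0.004 -0.011 -0.001 0.085" --pt "0 0.01 0 0 0 0 0.085" --pt "0 0.01 0 0 0 0 0.085" --pt "0 0.008 0 0 0 0 0.085" --pt "0 0 0 0 0 0 0.085" --pt "0 0 0 0 0 0 0.085"

```text
clock: 30.2
position: [456.0, 331.7, 56.5]
ee_rot: [-0.577, 0.408, -0.408, 0.578]
contact_force: [-0.8, 0.5, 0.0]
gripper_width: 85.4
```

```bash
python3 -c "
from h import *
plan((456.5,330,43),109.4)
"
```

```text
t 30.2 pos [456.  331.7  56.5] jaw -70.4 j6 1.0 F [-0.8  0.5  0. ] w 85.4
 turn [-0.002  0.003 -0.001] shift now [ 1.8 13.5 -0.1] shift after turn [ 1.8 13.5 -0.1] world [  0.5  -1.7 -13.5]
```

>>> play_rows --pt "0.002 0.004 0 -0.002 0.003 -0.001 0.085" --pt "0 0.005 0 0 0 0 0.085" --pt "0 0.004 0 0 0 0 0.085" --pt "0 0 0 0 0 0 0.085" --pt "0 0 0 0 0 0 0.085"

```text
clock: 30.7
position: [456.9, 329.8, 42.7]
ee_rot: [-0.577, 0.409, -0.409, 0.577]
contact_force: [-0.0, -0.5, 0.3]
gripper_width: 85.0
```

```bash
python3 -c "
from h import *
plan((456.5,330,43),109.4)
"
```

```text
t 30.7 pos [456.9 329.8  42.7] jaw -70.6 j6 1.0 F [-0.  -0.5  0.3] w 85.0
 turn [-0.    -0.001 -0.   ] shift now [-0.4 -0.3 -0.3] shift after turn [-0.4 -0.3 -0.3] world [-0.4  0.2  0.3]
```

Close gradually, then lift a little and check.

>>> play_rows --pt "0 0 0 0 0 0 0.06" --pt "0 0 0 0 0 0 0.045" --pt "0 0 0 0 0 0 0.036" --pt "0 0 0 0 0 0 0.03" --pt "0 0 0 0 0 0 0.02" --pt "0 0 0 0 0 0 0.02" --pt "0 0 0 0 0 0 0.02" --pt "0 0 0 0 0 0 0.02"

```text
clock: 31.5
position: [457.3, 330.3, 43.7]
ee_rot: [-0.576, 0.409, -0.409, 0.578]
contact_force: [0.8, 1.0, -0.2]
gripper_width: 24.8
```

```bash
python3 -c "
from h import *
plan((456.5,330,43),109.4)
"
```

```text
t 31.5 pos [457.3 330.3  43.7] jaw -70.6 j6 1.0 F [ 0.8  1.  -0.2] w 24.8
 turn [-0.002 -0.    -0.001] shift now [ 0.1  0.7 -0.8] shift after turn [ 0.1  0.7 -0.8] world [-0.8 -0.3 -0.7]
```

>>> play_rows --pt "0 -0.005 0 0 0 0 0.02" --pt "0 -0.015 0 0 0 0 0.02" --pt "0 -0.025 0 0 0 0 0.02" --pt "0 -0.03 0 0 0 0 0.02" --pt "0 -0.03 0 0 0 0 0.02" --pt "0 -0.02 0 0 0 0 0.02" --pt "0 0 0 0 0 0 0.02" --pt "0 0 0 0 0 0 0.02"

```text
clock: 32.3
position: [451.3, 324.7, 164.7]
ee_rot: [0.583, -0.413, 0.408, -0.569]
contact_force: [0.7, -0.3, -4.5]
gripper_width: 24.6
```

```bash
python3 -c "
from h import *
plan((639.9,-140.3,175),109.4)
w=get_image('wrist'); cv2.imwrite('pics/w12.png',w['color'][:,:,::-1])
s=read_state(); print(s['contact_force'],s['wrist_torque'])
"
```

```text
t 32.3 pos [451.3 324.7 164.7] jaw -70.9 j6 1.0 F [ 0.7 -0.3 -4.5] w 24.6
 turn [ 0.02  -0.006  0.006] shift now [501.1  -7.9  26. ] shift after turn [501.2 -10.3  23.4] world [ 188.6 -465.    10.3]
[-0.39844476  0.21959136 -4.06173973] [ 0.03026296 -0.11245898 -0.01383302]
```

View pics/w12.png

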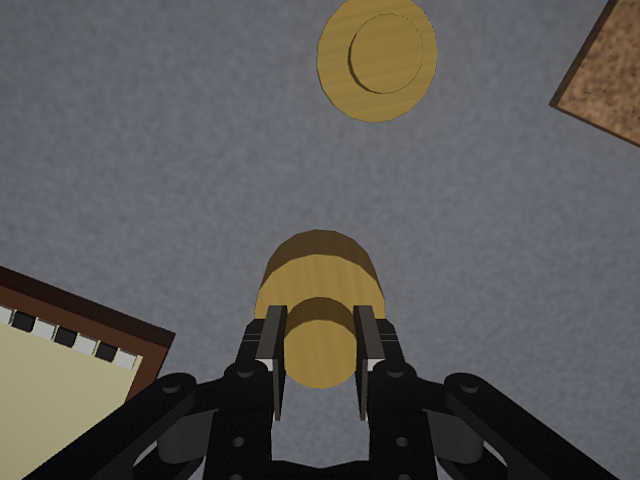

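The weight is held by its knob, knob at about (320,348) and body centred at about (320,319). The larger weight is still standing at (377,60). I check the offset and tilt of the held weight in the tool frame.

```bash
python3 -c "
from h import *
w=get_image('wrist'); s=read_state(); p=s['position']; r=R.from_quat(s['ee_rot'])
for px,k in (((320,319),-9.7),((320,348),18.3)): print(r.inv().apply(cast(w,[px],p[2]+k)[0]-p).round(1))
m=mask(w['color'],'brass'); print([ (y,np.where(m[y,200:440])[0][[0,-1]]+200) for y in (240,256,260,280,300,386,388,390) if m[y,200:440].any()])
"
```

```text
[ 0.1  9.8 -3. ]
[  0.1 -18.3   1.5]
[(240, array([288, 353])), (256, array([272, 368])), (260, array([270, 369])), (280, array([263, 377])), (300, array([257, 383])), (386, array([308, 331]))]
```

```bash
python3 -c "
from h import *
w=get_image('wrist'); s=read_state(); p=s['position']; r=R.from_quat(s['ee_rot'])
P=p+r.apply([[0,-18.3,-14],[0,-18.3,14],[0,9.8,27],[0,43.7,27]]); print(project(w,P).round(0))
print(w['color'][225:330:3,320].sum(1)//3)
print(w['color'][376:396:2,320].sum(1)//3)
"
```

```text
[[320. 386.]
 [320. 316.]
 [320. 250.]
 [320. 225.]]
[109 112  53  54  53  54  53  54  52  51 110 108 108 107 108 107 106 106
 105 106 105 105 106 106  40  49  49  51  49  52  49  49 109 106 105]
[105 106 106 106 108 107 108 105 105 106]
```

All four rims appear 4–5 px low, so the weight is upright and sits about -1.7 mm along tool z. The TCP target is therefore (641.4,-139.7), with contact near z 97.7.

>>> play_rows --pt "0.01 -0.002 0 0.02 -0.006 0.006 0.02" --pt "0.025 -0.002 0.001 0 0 0 0.02" --pt "0.035 -0.002 0.002 0 0 0 0.02" --pt "0.04 -0.002 0.002 0 0 0 0.02" --pt "0.04 0 0.002 0 0 0 0.02" --pt "0.04 0 0.002 0 0 0 0.02" --pt "0.04 0 0.002 0 0 0 0.02" --pt "0.04 0 0.002 0 0 0 0.02" --pt "0.04 0 0.002 0 0 0 0.02" --pt "0.04 0 0.002 0 0 0 0.02"

```text
clock: 33.45
position: [582.7, -14.0, 163.8]
ee_rot: [0.584, -0.407, 0.404, -0.575]
contact_force: [0.7, 1.0, -4.2]
gripper_width: 24.9
```

>>> play_rows --pt "0.04 0 0.002 0 0 0 0.02" --pt "0.04 0 0.002 0 0 0 0.02" --pt "0.03 0 0.002 0 0 0 0.02" --pt "0.015 0 0 0 0 0 0.02" --pt "0 0 0 0 0 0 0.02" --pt "0 0 0 0 0 0 0.02"

```text
clock: 34.05
position: [627.8, -142.4, 156.7]
ee_rot: [0.585, -0.412, 0.403, -0.57]
contact_force: [-1.5, 0.7, -4.4]
gripper_width: 25.0
```

```bash
python3 -c "
from h import *
plan((641.4,-139.7,115),109.4)
"
```

```text
t 34.05 pos [ 627.8 -142.4  156.7] jaw -70.4 j6 1.88 F [-1.5  0.7 -4.4] w 25.0
 turn [0.024 0.003 0.001] shift now [ 1.9 41.3 14.7] shift after turn [ 1.9 41.7 13.7] world [ 13.6   2.7 -41.7]
```

>>> play_rows --pt "0.002 0.005 0.006 0.024 0.003 0.001 0.02" --pt "0 0.01 0.004 0 0 0 0.02" --pt "0 0.01 0 0 0 0 0.02" --pt "0 0.006 0 0 0 0 0.02" --pt "0 0 0 0 0 0 0.02" --pt "0 0 0 0 0 0 0.02"

```text
clock: 34.65
position: [636.8, -136.2, 121.5]
ee_rot: [0.578, -0.408, 0.406, -0.578]
contact_force: [-0.2, 0.5, -4.5]
gripper_width: 24.9
```

```bash
python3 -c "
from h import *
plan((641.4,-139.7,97.7),109.4)
"
```

```text
t 34.65 pos [ 636.8 -136.2  121.5] jaw -70.3 j6 1.88 F [-0.2  0.5 -4.5] w 24.9
 turn [ 0.001  0.006 -0.002] shift now [ 4.9 23.8  3.2] shift after turn [ 4.8 23.8  3.2] world [  4.6  -3.5 -23.8]
```

>>> play_rows --pt "0.005 0.004 0.003 0.001 0.006 -0.002 0.02" --pt "0 0.005 0 0 0 0 0.02" --pt "0 0.005 0 0 0 0 0.02" --pt "0 0 0 0 0 0 0.02" --pt "0 0 0 0 0 0 0.02"

```text
clock: 35.15
position: [642.3, -140.3, 107.0]
ee_rot: [-0.577, 0.408, -0.409, 0.577]
contact_force: [0.6, -0.5, -4.7]
gripper_width: 24.5
```

```bash
python3 -c "
from h import *
plan((641.4,-139.7,97.7),109.4)
"
```

```text
t 35.15 pos [ 642.3 -140.3  107. ] jaw -70.6 j6 1.88 F [ 0.6 -0.5 -4.7] w 24.5
 turn [-0.001 -0.001  0.001] shift now [-0.9  9.3 -0.7] shift after turn [-0.9  9.3 -0.7] world [-0.9  0.6 -9.3]
```

>>> play_rows --pt "-0.001 0.002 -0.001 0 0 0 0.02" --pt "0 0.002 0 0 0 0 0.02" --pt "0 0.002 0 0 0 0 0.02" --pt "0 0 0 0 0 0 0.02" --pt "0 0 0 0 0 0 0.02"

```text
clock: 35.65
position: [641.1, -139.7, 101.0]
ee_rot: [-0.577, 0.408, -0.41, 0.577]
contact_force: [-0.0, -0.4, -4.6]
gripper_width: 25.1
```

```bash
python3 -c "
from h import *
plan((641.4,-139.7,97.7),109.4)
"
```

```text
t 35.65 pos [ 641.1 -139.7  101. ] jaw -70.6 j6 1.88 F [-0.  -0.4 -4.6] w 25.1
 turn [-0.002 -0.001  0.002] shift now [0.1 3.3 0.3] shift after turn [0.1 3.3 0.3] world [ 0.3  0.  -3.3]
```

Now creep down in half-millimetre steps and watch the force.

>>> play_rows --pt "0 0.0005 0 -0.002 -0.001 0.002 0.02" --pt "0 0.0005 0 0 0 0 0.02" --pt "0 0.0005 0 0 0 0 0.02" --pt "0 0.0005 0 0 0 0 0.02" --pt "0 0 0 0 0 0 0.02"

```text
clock: 36.15
position: [641.3, -139.8, 99.1]
ee_rot: [-0.577, 0.409, -0.408, 0.577]
contact_force: [0.3, 0.6, -5.3]
gripper_width: 25.0
```

>>> play_rows --pt "0 0.0005 0 0 0 0 0.02" --pt "0 0.0003 0 0 0 0 0.02" --pt "0 0 0 0 0 0 0.02"

```text
clock: 36.45
position: [641.3, -139.7, 98.3]
ee_rot: [-0.577, 0.409, -0.408, 0.577]
contact_force: [-0.4, -0.4, -4.8]
gripper_width: 25.0
```

```bash
python3 -c "
from h import *
plan((641.4,-139.7,97.7),109.4)
"
```

```text
t 36.45 pos [ 641.3 -139.7   98.3] jaw -70.6 j6 1.88 F [-0.4 -0.4 -4.8] w 25.0
 turn [-0.  0. -0.] shift now [0.  0.6 0.1] shift after turn [0.  0.6 0.1] world [ 0.1  0.  -0.6]
```

>>> play_rows --pt "0 0.0003 0 0 0 0 0.02" --pt "0 0.0003 0 0 0 0 0.02" --pt "0 0 0 0 0 0 0.02"

```text
clock: 36.75
position: [641.3, -139.7, 97.8]
ee_rot: [-0.577, 0.408, -0.408, 0.577]
contact_force: [0.6, 0.5, -4.9]
gripper_width: 25.0
```

>>> play_rows --pt "0 0.0003 0 0 0 0 0.02" --pt "0 0 0 0 0 0 0.02"

```text
clock: 36.95
position: [641.4, -139.7, 97.8]
ee_rot: [-0.577, 0.408, -0.409, 0.577]
contact_force: [0.2, 0.3, -5.2]
gripper_width: 24.7
```

>>> play_rows --pt "0 0.0004 0 0 0 0 0.02" --pt "0 0.0003 0 0 0 0 0.02" --pt "0 0 0 0 0 0 0.02"

```text
clock: 37.25
position: [641.4, -139.7, 97.8]
ee_rot: [-0.577, 0.408, -0.409, 0.577]
contact_force: [-1.5, 0.7, -3.4]
gripper_width: 24.6
```

>>> play_rows --pt "0 0.0003 0 0 0 0 0.02" --pt "0 0.0002 0 0 0 0 0.02" --pt "0 0 0 0 0 0 0.02"

```text
clock: 37.55
position: [641.4, -139.8, 97.8]
ee_rot: [-0.577, 0.408, -0.409, 0.578]
contact_force: [-1.2, 0.6, -2.6]
gripper_width: 24.5
```

Contact at 97.8, as predicted, and the load is easing onto the stack (−5 to −2.6 N). I release, rise clear and check.

>>> play_rows --pt "0 0 0 0 0 0 0.026" --pt "0 0 0 0 0 0 0.03" --pt "0 0 0 0 0 0 0.04" --pt "0 0 0 0 0 0 0.06" --pt "0 0 0 0 0 0 0.085" --pt "0 0 0 0 0 0 0.085" --pt "0 0 0 0 0 0 0.085"

```text
clock: 38.25
position: [644.9, -140.4, 101.1]
ee_rot: [-0.576, 0.405, -0.411, 0.579]
contact_force: [-0.6, 0.3, 0.7]
gripper_width: 85.1
```

>>> play_rows --pt "0 -0.01 0 0 0 0 0.085" --pt "0 -0.03 0 0 0 0 0.085" --pt "0 -0.04 0 0 0 0 0.085" --pt "0 -0.03 0 0 0 0 0.085" --pt "0 -0.01 0 0 0 0 0.085" --pt "0 0 0 0 0 0 0.085" --pt "0 0 0 0 0 0 0.085"

```text
clock: 38.95
position: [642.8, -140.3, 226.4]
ee_rot: [-0.576, 0.405, -0.411, 0.579]
contact_force: [0.7, 0.4, -1.4]
gripper_width: 85.2
```

```bash
python3 -c "
from h import *
plan((640,-140,215),109.4)
w=get_image('wrist'); cv2.imwrite('pics/w13.png',w['color'][:,:,::-1])
print('blue',measure(w,'blue',(640,-140),54,k=41),'ply',measure(w,'ply',(640,-140),40,k=41),'slate',[measure(w,'slate',(640,-140),14,k=3) for HSV['slate'] in ([((0,0,20),(180,150,85))],)])
c=np.array([639.9,-140.2]); a=np.linspace(0,2*np.pi,8)[:,None]
for rad,z in ((27,88),(14,116)): print(project(w,np.c_[c+rad*np.c_[np.cos(a),np.sin(a)],np.full(8,z)]).round(0).tolist())
"
```

```text
t 38.95 pos [ 642.8 -140.3  226.4] jaw -70.5 j6 1.88 F [ 0.7  0.4 -1.4] w 85.2
 turn [-0.007  0.002  0.005] shift now [-1.3 11.3 -2.6] shift after turn [-1.2 11.4 -2.6] world [ -2.8   0.3 -11.4]
blue (array([ 663.3, -131.9]), -70.5, array([51.5, 26.8])) ply (array([ 640.8, -140.1]), 19.4, array([99.6, 64.2])) slate [(array([ 639.6, -141.3]), 19.5, array([129.4, 100. ]))]
[[331.0, 193.0], [297.0, 197.0], [279.0, 225.0], [291.0, 254.0], [322.0, 265.0], [350.0, 248.0], [354.0, 217.0], [331.0, 193.0]]
[[325.0, 222.0], [306.0, 224.0], [296.0, 239.0], [302.0, 256.0], [320.0, 262.0], [336.0, 253.0], [338.0, 235.0], [325.0, 222.0]]
```

View pics/w13.png

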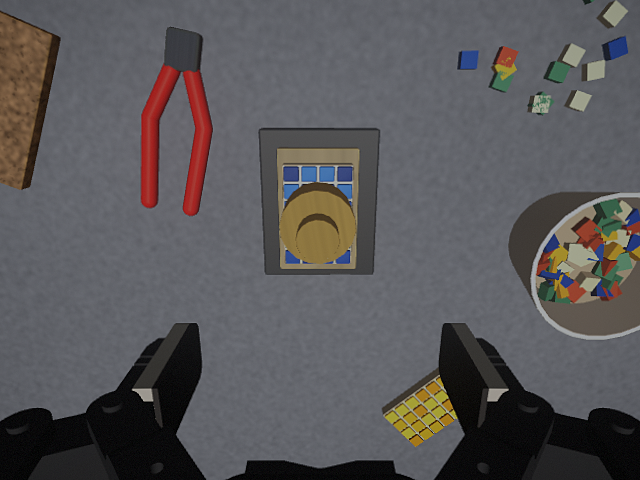

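The weight stands upright in the middle of blue. Its body outline, x 279–356 with the bottom at 265, matches the prediction for a centred weight (279–355, 265). The gripper is well clear, so I hand in.

```bash
python3 -c "
from h import *
print(job_done(), read_state()['clock'])"
```

```text
the job is handed in; nothing more can be done
the job is handed in; nothing more can be done
```

The stack is built on the slate bed in the order asked: red sample, plywood board, blue sample, then the small brass weight. I handed it in at about 39 s on the robot's clock.

- **Position:** in the wrist camera, the bed centre is at (639.6, -141.3) mm, red (640.6, -139.4), board (640.8, -140.1) and blue (639.8, -140.3). All sit at 19.4–19.5°, so they are square with the bed.
- **Weight:** it stands upright, its outline within about 2 px of where a centred weight should appear. I lowered it in steps of 0.5 mm or less until the stack began to take its load, and only then opened the fingers.
- **Bystanders:** I moved nothing else. No picture showed the tub, nippers, ochre sample or larger weight displaced. The glue bottle was not in the later close views, but the arm never went near it.

**Checks that disagreed or failed:**
- The cameras differ by 2–3 mm on where red lies relative to the bed. The wrist view says about (+1, +2) mm and the scene view about (-2, -0.5) mm.
- The top view's later measurements of the stack were not usable, and the scene view's board measurement under blue failed. After the weight was placed, blue was partly hidden, so its position is from just before.

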